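# Change over the abrasive boxes

### The job

We are changing from the orange sanding discs to the teal ones: first flip the orange box's lid shut, then flip the teal box's lid up and over past upright so that it stays leaning fully open by itself. Push the lids with the fingertips, lightly: do not grip, lift or shove the boxes, and leave everything else on the bench where it is.

Things in the scene. Friction and masses are not known exactly. Their poses are not given: they have to be found in the camera images.
- teal_box: loose maple box with teal lid and teal patch on its front, shut at the start; 100 (x) x 130 (y) x 70 mm tall, walls 7 mm, about 1.5 kg. Origin: centre of its underside; x points from its front (lid tab side, facing the robot's left, within about 26 degrees) to its hinge side, z up. Either box may be the left or the right one. Not fastened to the bench: it can slide if shoved
- teal_lid (a joint): angle of the teal lid about the hinge along the top of the box's back (+x) wall, rad: 0 shut (flat on the box), 1.92 (110 degrees) fully open, leaning back against its stop. The hinge is free with slight damping: below about 1.5 the lid falls shut by itself, above it falls open to the stop. Lid about 0.12 kg; a push of about 1 N at its tab moves it
- teal_hinge (a point): middle of the teal lid's hinge line, at (50, 0, 70.5) mm in the box's frame; the line runs along the box's y. Turns with the lid
- teal_tab (a point): middle of the front edge of the teal lid's tab, on the lid's underside, 130 mm from the hinge line. The lid is a flat 8 mm plate, 100 x 130 mm, with a tab 60 mm wide that overhangs the box's front wall by 30 mm; beneath the overhang is free air down to the bench. Site axes turn with the lid: x from tab to hinge, z out of the lid's outer face
- orange_box: loose maple box with orange lid and orange patch on its front, standing open at the start; 100 (x) x 130 (y) x 70 mm tall, walls 7 mm, about 1.5 kg. Origin: centre of its underside; x points from its front (lid tab side, facing the robot's right, within about 26 degrees) to its hinge side, z up. Either box may be the left or the right one. Not fastened to the bench: it can slide if shoved
- orange_lid (a joint): angle of the orange lid about the hinge along the top of the box's back (+x) wall, rad: 0 shut (flat on the box), 1.92 (110 degrees) fully open, leaning back against its stop. The hinge is free with slight damping: below about 1.5 the lid falls shut by itself, above it falls open to the stop. Lid about 0.12 kg; a push of about 1 N at its tab moves it
- orange_hinge (a point): middle of the orange lid's hinge line, at (50, 0, 70.5) mm in the box's frame; the line runs along the box's y. Turns with the lid
- orange_tab (a point): middle of the front edge of the orange lid's tab, on the lid's underside, 130 mm from the hinge line. The lid is a flat 8 mm plate, 100 x 130 mm, with a tab 60 mm wide that overhangs the box's front wall by 30 mm; beneath the overhang is free air down to the bench. Site axes turn with the lid: x from tab to hinge, z out of the lid's outer face
- offcut: small maple offcut, 45 x 25 x 18 mm, lying on the bench near the middle; loose, to be left alone. Origin: centre of its underside
- sanding_block: cork sanding block, 80 x 50 x 30 mm, lying between the boxes; loose, to be left alone. Origin: centre of its underside
- tumbler: pink drinking tumbler with a straw, 92 mm wide, 187 mm tall without the straw; loose, to be left alone. Origin: centre of its underside
- filler_jar: white jar with a blue cap, 72 mm wide, 75 mm tall; loose, to be left alone. Origin: centre of its underside
- glue_bottle: yellow glue bottle with an orange cap, 56 mm wide, 170 mm tall; loose, to be left alone. Origin: centre of its underside
- screwdriver: screwdriver lying along its x, handle to -x, 200 mm long, handle 26 mm thick, origin under its middle; loose, to be left alone
Things that resemble listed ones, but are neither listed nor needed, are in the scene too. Leave any pink look-alike of the teal_box alone. What is shaped like the orange_box but pink is not meant.

How it is judged:
On the way, in this order (a step that is already met when the one before it is completed fails the run):
1. the orange lid is shut while the teal lid is still shut (value of joint orange_lid below 0.06 rad and value of joint teal_lid below 0.15 rad), for 0.2 s.
2. the teal lid is past upright and leaning open, the orange lid still shut (value of joint teal_lid above 1.8 rad and value of joint orange_lid below 0.06 rad), for 0.2 s.
At the end, for the whole second after the job is handed in: The orange lid lies shut (below 0.06 rad), the teal lid leans open by itself at its stop (above 1.8 rad) and is at rest; both boxes stand upright, at rest, within 40 mm of where they began (all of step 2 and linear speed of each of teal_box, orange_box below 0.02 m/s and velocity of joint teal_lid between -0.1 and 0.1 rad/s and distance of each of teal_box, orange_box from where it was at the start of the episode below 0.04 m and angle between each of teal_box, orange_box's own z axis and vertical below 0.1 rad); the robot touches nothing.
It fails at once if the teal box is pinched or pressed hard (over 22 N from the fingers) (contact force between the fingers and teal_box above 22 N).
It fails at once if the orange box is pinched or pressed hard (over 22 N from the fingers) (contact force between the fingers and orange_box above 22 N).
It fails at once if the teal box is lifted, tipped or shoved more than 40 mm (height (world z) of teal_box above 0.012 m or angle between teal_box's own z axis and vertical above 0.15 rad or distance of teal_box from where it was at the start of the episode above 0.04 m).
It fails at once if the orange box is lifted, tipped or shoved more than 40 mm (height (world z) of orange_box above 0.012 m or angle between orange_box's own z axis and vertical above 0.15 rad or distance of orange_box from where it was at the start of the episode above 0.04 m).
It fails at once if another thing on the bench is moved more than 30 mm, lifted or knocked over (distance of any of offcut, sanding_block, tumbler, filler_jar, glue_bottle, screwdriver from where it was at the start of the episode above 0.03 m or angle between any of offcut, sanding_block, tumbler, filler_jar, glue_bottle's own z axis and vertical above 0.3 rad).
It also fails if it takes over 53 s, if anything falls off the work surface, if the arm or the gripper's body presses on something with over 40 N, if the wrist force passes 120 N, or if a joint passes its speed limit or range.

### The arm

A 6-joint arm with a two-finger parallel gripper is mounted at the origin on the work surface. World frame = base frame: x ahead of the robot, y to its left, z up, the work surface at z = 0. Lengths are in m, angles in rad, forces in N, time in s.
With the tool pointing down it reaches from about 0.4 to 0.825 m from the base axis. Payload 7 kg.
Tool frame: the origin (TCP) lies midway between the tips of the shut fingers; the grasp point (between the pads) lies 19 mm behind it; z points along the fingers, y is the line along which they close (so a half turn about z gives the same grasp; the last joint's range is limited). The gripper opens to 88 mm and grips with 3 to 60 N. Pads are 19 mm wide; open, the fingers measure 130 mm over their backs; the gripper's body (78 mm by 193 mm) begins 47 mm behind the grasp point.
Start: joints at [-0.863, 0.359, 0.012, 0, -1.224, -0.288], TCP at [0.275, -0.616, 0.227] pointing down, gripper open.
Joint ranges: [-3.07, 3.07], [-1.43, 2.12], [-1.02, 1.25], [-3.03, 1.67], [-3.05, -0], [-3.03, 3.03]. Speed limits (rad/s): [2.39, 2.39, 3.01, 3.14, 3.14, 3.14].

### API

Orientations are given as [roll, pitch, yaw] about the fixed x, y, z axes, in that order (R = Rz(yaw) Ry(pitch) Rx(roll)).
In Python, from station import arm, grab_frame, camera_params, spot_in gives the robot as it stands.
- The arm moves only by the shell command python3 -m jog 'ROWS' [FORCE]. ROWS is JSON, a list that holds one entry, the list of rows, each a list of 7 numbers: the shift along the tool's x, y, z in mm, then the turn, a rotation vector about the tool's x, y, z in rad, then the finger opening in mm, from 0 to 87.6. In form: [[[x, y, z, wx, wy, wz, fingers], ...]]. A call has 1 to 20 rows; each row is the pose to reach, as a shift and turn from the pose commanded when the call began, along the tool's axes at that moment; what a row does not reach only later rows make up. A row lasts 1/8 s, in which the tool goes at most 62.5 mm and 10.7 degrees, less where a joint would pass 70% of its speed; a pose out of reach is approached as far as the arm can. A call with a gripper value outside its range is refused whole. The fingers move at their own pace and stop on an object; FORCE is the grip in N (left out, the last holds). Time passes only in rows, so rows that repeat a pose let the fingers close. It gives the time, the measured TCP pose, the force, the opening and the grip force at its end, in the units of the state.
- arm.get_state(): the state, without advancing time (a new reading comes with each control period).
- grab_frame(name): name is "scene" or "side" or "wrist"; returns (picture, depth): 400x640x3 uint8, blue, green, red; 400x640 float32, m along the optical axis (not along the pixel's ray), 0 where there is no reading.
- camera_params(name): a dict with "mtx" (3x3 intrinsics, pixels), "k1" (the pictures are not rectified: a ray, as slopes to the right and down, at radius r is drawn at 1 + k1 r^2 times it, then the intrinsics apply), "R" (3x3) and "t" (3): a world point X has camera coordinates R X + t. Camera axes: x right, y down, z forward; pixel columns grow to the right and rows downward; lengths in m; the calibration is good to about 2 mm. A picture is of the moment at which its call begins: read the wrist's pose just before it. camera_params takes no time and is no camera call; for the wrist camera it gives the pose at the moment of the call.
- arm.job_done(): hands the job in; it is judged then, once.
Trained networks look in the newest picture that a camera, given by its name, has taken for a name from the list of things; names that differ only in an ending like _2 or _b are one class to them, and where a whole thing is asked for, a point or a joint stands for the part that bears it (a point fixed in the world has none). Each returns a list of dicts, best first, with "confidence" (0 to 1); they miss things now and then, are a little off and sometimes report something else, mostly with a low value. They report only what shows in the picture. A call takes as long as a camera call. They do not tell look-alikes from the thing itself.
- spot_in(query, camera): "uv" ([column, row] in pixels, amid what is visible of it).
The state is a dict: "t": time; "q": joint angles; "qd": joint speeds; "joint_efforts": joint torques, N m; "eef_pos": TCP position; "ee_rot": TCP orientation; "force": force on the tool from outside, world axes, zero at the start; "moment": the same for the moment, N m; "width": finger opening in m; "gripper_force": force on a finger pad.
Only numpy, scipy, OpenCV 4.12 (cv2) and the standard library are available. Lean on these libraries where they do the work, as an engineer would, in place of code of your own. Each camera call takes 0.05 s, during which the arm holds its last target. There are 200 camera calls.

## Working session

There is one attempt and no reset: what is moved stays moved. The work goes in short steps, Python scripts to look and compute and a shell command to move; the robot and the scene stay as the last step left them, time stands still between calls to the robot, and variables do not carry over. Pictures are saved under pics/ and viewed, at most 10 in all, crops included, and the job is handed in when it is done.

```bash
mkdir -p pics
cat > h.py <<'E'
import numpy as np, cv2
from station import arm, grab_frame, camera_params, spot_in
from scipy.spatial.transform import Rotation as Ro
def cloud(name):
    img,d=grab_frame(name); p=camera_params(name)
    K=np.array(p["mtx"]);v,u=np.mgrid[0:400,0:640]
    uv=np.stack([u,v],-1).reshape(-1,1,2).astype(np.float64)
    n=cv2.undistortPoints(uv,K,np.array([p["k1"],0,0,0.])).reshape(400,640,2)
    c=np.dstack([n*d[...,None],d]); X=(c-np.array(p["t"]))@np.array(p["R"])
    X[d<=0]=np.nan
    return img,X
E
python3 - <<'E'
from h import *
for n in("scene","side"):
    img,X=cloud(n); cv2.imwrite(f"pics/{n}0.png",img); np.save(f"{n}0.npy",X)
    p=camera_params(n); print(n,-np.array(p["R"]).T@p["t"])
    for q in ("teal_box","orange_box","teal_lid","orange_lid","offcut","sanding_block","tumbler","filler_jar","glue_bottle","screwdriver"):
        for r in spot_in(q,n)[:3]:
            u,v=map(int,r["uv"]); print(q,u,v,round(r["confidence"],2),X[v,u].round(3))
print(arm.get_state())
E
```

```text
scene [1.01558381 0.62421968 1.01665625]
teal_box 429 220 0.86 [0.373 0.28  0.082]
teal_box 365 256 0.64 [0.568 0.256 0.079]
teal_box 302 206 0.31 [0.573 0.017 0.031]
orange_box 276 134 0.85 [ 0.519 -0.171  0.123]
orange_box 314 96 0.78 [ 0.301 -0.276  0.079]
teal_lid 367 250 0.96 [0.554 0.248 0.08 ]
teal_lid 431 212 0.66 [0.349 0.265 0.08 ]
teal_lid 278 130 0.28 [ 0.515 -0.165  0.139]
orange_lid 312 89 0.88 [ 0.288 -0.303  0.083]
orange_lid 287 128 0.74 [ 0.489 -0.159  0.137]
offcut 353 176 0.53 [0.386 0.013 0.018]
sanding_block 434 293 0.75 [0.482 0.413 0.025]
tumbler 233 194 0.87 [ 0.747 -0.012  0.188]
tumbler 362 257 0.45 [0.575 0.254 0.079]
filler_jar 329 307 0.88 [0.715 0.302 0.074]
glue_bottle 199 155 0.89 [ 0.718 -0.255  0.098]
screwdriver 434 297 0.58 [0.488 0.419 0.022]
side [0.22005656 1.07954388 0.79644034]
teal_box 354 265 0.89 [0.337 0.311 0.082]
teal_box 279 242 0.68 [0.529 0.281 0.081]
orange_box 340 156 0.75 [ 0.487 -0.188  0.076]
orange_box 409 159 0.64 [ 0.269 -0.231  0.078]
teal_lid 276 232 0.6 [0.55  0.246 0.081]
teal_lid 354 255 0.6 [0.344 0.275 0.081]
orange_li
[... 475 characters left out ...]
.418 0.024]
{'t': 1.1, 'q': array([-8.62899540e-01,  3.58621031e-01,  1.18976416e-02,  3.01874094e-05,
       -1.22410032e+00, -2.88078183e-01]), 'qd': array([-3.26874739e-04, -7.05038024e-05, -6.09187629e-04,  1.45694742e-03,
        1.27652567e-03,  7.97219556e-04]), 'joint_efforts': array([-7.64087581e-04, -5.82393944e+01,  2.93312699e+01,  7.00304210e+00,
        1.24871175e-02, -8.42897634e-05]), 'eef_pos': array([ 0.27507969, -0.61638624,  0.22655205]), 'ee_rot': array([ 3.14157446e+00, -3.50015400e-05, -2.72176379e+00]), 'force': array([ 0.42293888, -0.36620573, -0.30707662]), 'moment': array([-0.00114053, -0.02380405, -0.04490059]), 'gripper_force': 0.0, 'width': 0.08753788466538125}
```

View pics/scene0.png

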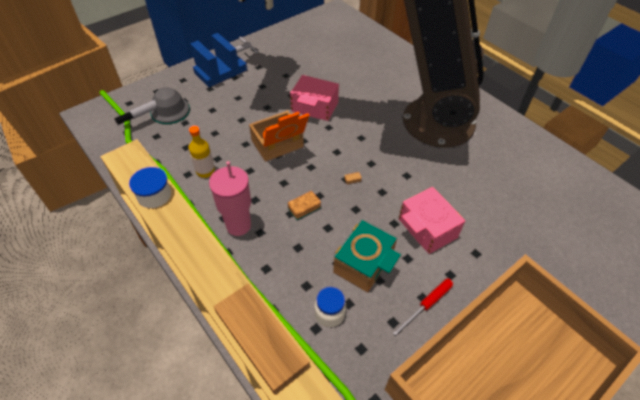

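View pics/side0.png

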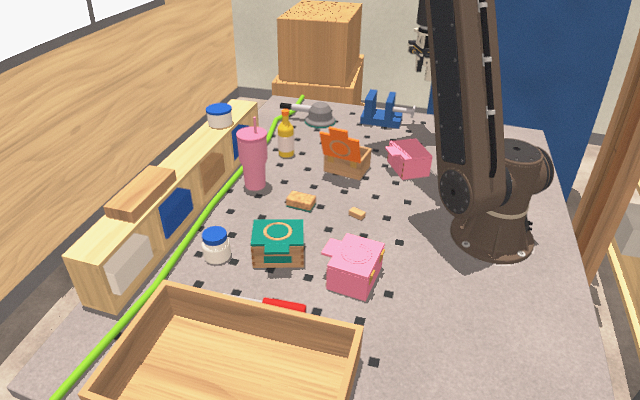

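Scene view: the teal box with shut lid is at (367,250), tab pointing right, which is +y. The orange box stands open at (280,132). The pink look-alikes are at (431,218) and (315,97). The colours and lid patches match the teal and orange targets, so I'll fit both and confirm them in a crop.

Run:
```python
from h import *
from scipy.optimize import minimize, differential_evolution
T=[];O=[];M=[]
for n in("scene","side"):
    img=cv2.imread(f"pics/{n}0.png");X=np.load(f"{n}0.npy")
    h=cv2.cvtColor(img,cv2.COLOR_BGR2HSV);H,S,V=cv2.split(h)
    ok=np.isfinite(X[...,2])
    t=ok&(H>70)&(H<95)&(S>120)&(X[...,2]>.07)&(X[...,2]<.09)&(np.hypot(X[...,0]-.55,X[...,1]-.25)<.15)
    o=ok&(H>=2)&(H<14)&(S>190)&(X[...,2]>.075)&(np.hypot(X[...,0]-.5,X[...,1]+.17)<.15)
    m=ok&(X[...,2]>.02)&(np.hypot(X[...,0]-.5,X[...,1]+.17)<.15)
    print(n,t.sum(),o.sum(), X[t].mean(0).round(3),X[o].mean(0).round(3)); T.append(X[t]);O.append(X[o]);M.append(X[m])
for k in(0,1):
    P=T[k][:,:2]
    # ring hole -> use symmetric template by hull-ish penalties: outside distance + area tightness
    def sd(p,cx,cy,hx,hy):
        q=np.abs(p-[cx,cy])-[hx,hy]; return np.linalg.norm(np.maximum(q,0),axis=1)+np.minimum(q.max(1),0)
    g=np.stack(np.meshgrid(np.arange(-.078,.05,.004),np.arange(-.063,.064,.004)),-1).reshape(-1,2)
    g=g[np.minimum(sd(g,0,0,.05,.065),sd(g,-.065,0,.015,.03))<0]
    from scipy.spatial import cKDTree
    tr=cKDTree(P)
    def cost(a):
        c,s=np.cos(a[2]),np.sin(a[2]);R=np.array([[c,-s],[s,c]])
        l=(P-a[:2])@R
        d=np.minimum(sd(l,0,0,.05,.065),sd(l,-.065,0,.015,.03))
        e=np.minimum(tr.query(g@R.T+a[:2])[0],.02)
        return (np.maximum(d,0)**2).mean()*1e6+(np.maximum(e-.003,0)**2).mean()*1e6
    r=differential_evolution(cost,[(.45,.65),(.15,.35),(-np.pi/2-.5,-np.pi/2+.5)],seed=0,maxiter=60)
    print("teal",k,r.x.round(4),r.fun)
for k in(0,1):
    P=O[k]; c=np.median(P,0)
    for _ in range(5):
        u,s,vt=np.linalg.svd(P-P.mean(0),full_matrices=False); n=vt[2]; d=(P-P.mean(0))@n; P=P[np.abs(d)<max(.004,1.5*d.std())]
    c=P.mean(0)
    if n[1]<0:n=-n
    yaw=np.arctan2(n[1],n[0]); t=np.arctan2(n[2],np.hypot(n[0],n[1]))
    ax=np.array([-np.sin(yaw),np.cos(yaw),0]); up=np.cross(ax,n); up*=np.sign(up[2])
    a=(P-c)@ax; b=(P-c)@up
    print("orange",k,len(P),"c",c.round(4),"n",n.round(3),"yaw",yaw.round(3),"ext",np.percentile(a,[1,99]).round(3),np.percentile(b,[1,99]).round(3),"z",P[:,2].min().round(3),P[:,2].max().round(3), "ax",ax.round(3))
    top=P[b>np.percentile(b,99)-.015]; print(" tabmid",top.mean(0).round(3), np.ptp((top-c)@ax).round(3))
i=cv2.imread("pics/scene0.png");s=cv2.imread("pics/side0.png")
f=lambda im,u,v:cv2.resize(im[v-50:v+50,u-65:u+65],(390,300),interpolation=cv2.INTER_CUBIC)
cv2.imwrite("pics/c.png",np.vstack([np.hstack([f(i,280,135),f(i,367,250)]),np.hstack([f(s,345,155),f(s,280,245)])]))
```

```text
scene 1782 811 [0.549 0.251 0.078] [ 0.491 -0.162  0.136]
side 1278 711 [0.544 0.256 0.08 ] [ 0.483 -0.162  0.132]
teal 0 [ 0.5486  0.238  -1.2671] 0.7256953712665715
teal 1 [ 0.55    0.2404 -1.2514] 0.4884764920233478
orange 0 750 c [ 0.4907 -0.1621  0.1334] n [ 0.16  0.93 -0.33] yaw 1.401 ext [-0.06   0.064] [-0.06   0.062] z 0.075 0.194 ax [-0.986  0.169  0.   ]
 tabmid [ 0.493 -0.144  0.187] 0.058
orange 1 677 c [ 0.4828 -0.1621  0.1319] n [ 0.151  0.927 -0.342] yaw 1.409 ext [-0.064  0.06 ] [-0.06   0.062] z 0.075 0.192 ax [-0.987  0.161  0.   ]
 tabmid [ 0.489 -0.143  0.184] 0.053
```

View pics/c.png

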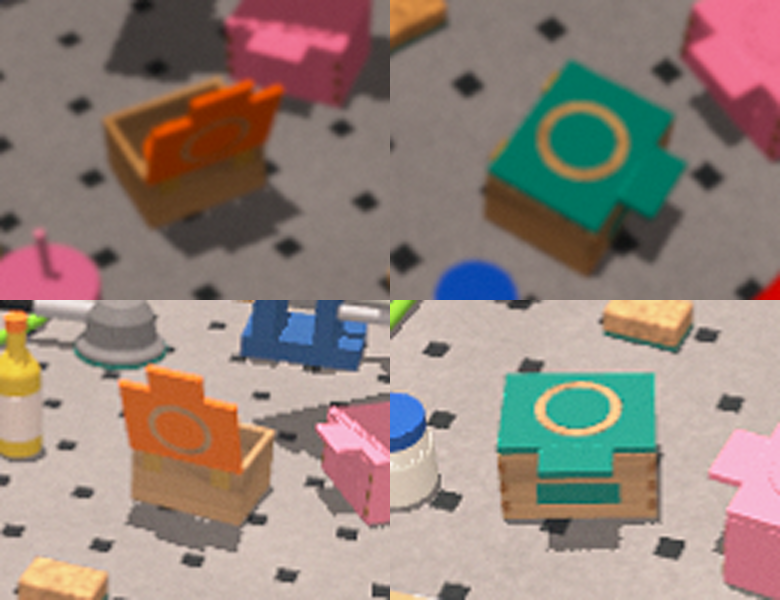

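Crop: the top-left panel shows the open orange-lidded maple box and the top-right the shut teal-lidded one, with teal patch and ring. These are the targets, and the pink ones are look-alikes. I'm now computing the approach behind the orange lid.

```bash
cat >> h.py <<'E'
def down(yaw): return Ro.from_euler('xyz',[np.pi,0,yaw])
def row(p,R):
    s=arm.get_state(); C=Ro.from_euler('xyz',s["ee_rot"])
    print("t",round(s["t"],2),"pos",s["eef_pos"].round(3),"rpy",s["ee_rot"].round(3),"->",(C.inv().apply(np.array(p)-s["eef_pos"])*1e3).round(0),(C.inv()*R).as_rotvec().round(3))
E
python3 - <<'E'
from h import *
row((.499,-.09,.29),down(-1.737))
row((.499,-.09,.15),down(-1.737))
# clearance around teal tab, in teal-box frame (front distance f, along hinge a)
ex=np.array([.306,-.952]);ey=np.array([.952,.306])
for n in("scene","side"):
    X=np.load(n+"0.npy").reshape(-1,3); X=X[np.isfinite(X[:,2])]
    l=X[:,:2]-[.549,.239]; f=-(l@ex);a=l@ey
    m=(f>.03)&(f<.5)&(abs(a)<.22)&(X[:,2]>.035)
    for z in(.035,.06):
      for b in np.arange(-.22,.22,.04):
        k=m&(a>=b)&(a<b+.04)&(X[:,2]>z)
        if k.sum()>5: print(n,z,"a",b.round(2),"n",k.sum(),"f",np.percentile(f[k],[2,98]).round(3),"z",np.percentile(X[k,2],98).round(3))
E
```

```text
t 1.1 pos [ 0.275 -0.616  0.227] rpy [ 3.142 -0.    -2.722] -> [-419.  389.  -63.] [ 0.    -0.    -0.985]
t 1.1 pos [ 0.275 -0.616  0.227] rpy [ 3.142 -0.    -2.722] -> [-419.  389.   77.] [ 0.    -0.    -0.985]
scene 0.035 a -0.22 n 682 f [0.033 0.166] z 0.082
scene 0.035 a -0.18 n 1634 f [0.038 0.412] z 0.103
scene 0.035 a -0.14 n 1721 f [0.046 0.497] z 0.103
scene 0.035 a -0.1 n 173 f [0.036 0.311] z 0.104
scene 0.035 a -0.06 n 346 f [0.032 0.298] z 0.103
scene 0.035 a -0.02 n 488 f [0.032 0.284] z 0.103
scene 0.035 a 0.02 n 420 f [0.031 0.272] z 0.103
scene 0.035 a 0.06 n 281 f [0.032 0.26 ] z 0.103
scene 0.035 a 0.1 n 204 f [0.225 0.247] z 0.103
scene 0.035 a 0.14 n 299 f [0.03  0.234] z 0.102
scene 0.035 a 0.18 n 223 f [0.198 0.221] z 0.103
scene 0.06 a -0.22 n 643 f [0.033 0.163] z 0.082
scene 0.06 a -0.18 n 1345 f [0.038 0.415] z 0.103
scene 0.06 a -0.14 n 1252 f [0.042 0.497] z 0.103
scene 0.06 a -0.1 n 148 f [0.035 0.311] z 0.104
scene 0.06 a -0.06 n 314 f [0.031 0.297] z 0.103
scene 0.06 a -0.02 n 461 f [0.032 0.283] z 0.103
scene 0.06 a 0.02 n 367 f [0.031 0.271] z 0.103

[... 547 characters left out ...]
0.06 n 510 f [0.047 0.263] z 0.103
side 0.035 a 0.1 n 461 f [0.228 0.249] z 0.102
side 0.035 a 0.14 n 599 f [0.031 0.237] z 0.102
side 0.035 a 0.18 n 421 f [0.2   0.224] z 0.102
side 0.06 a -0.22 n 731 f [0.033 0.168] z 0.083
side 0.06 a -0.18 n 1272 f [0.04  0.426] z 0.102
side 0.06 a -0.14 n 1008 f [0.043 0.478] z 0.102
side 0.06 a -0.1 n 404 f [0.048 0.314] z 0.103
side 0.06 a -0.06 n 581 f [0.033 0.301] z 0.103
side 0.06 a -0.02 n 616 f [0.032 0.287] z 0.103
side 0.06 a 0.02 n 542 f [0.033 0.275] z 0.103
side 0.06 a 0.06 n 360 f [0.045 0.262] z 0.103
side 0.06 a 0.1 n 323 f [0.228 0.249] z 0.103
side 0.06 a 0.14 n 367 f [0.031 0.237] z 0.103
side 0.06 a 0.18 n 296 f [0.202 0.225] z 0.102
```

```bash
python3 -m jog '[[[0,0,-63,0,0,0,0],[-419,389,-63,0,0,-0.985,0],[-419,389,-63,0,0,-0.985,0],[-419,389,-63,0,0,-0.985,0],[-419,389,-63,0,0,-0.985,0],[-419,389,-63,0,0,-0.985,0],[-419,389,-63,0,0,-0.985,0],[-419,389,-63,0,0,-0.985,0],[-419,389,-63,0,0,-0.985,0],[-419,389,-63,0,0,-0.985,0],[-419,389,-63,0,0,-0.985,0],[-419,389,-63,0,0,-0.985,0],[-419,389,-63,0,0,-0.985,0],[-419,389,-63,0,0,-0.985,0],[-419,389,-63,0,0,-0.985,0],[-419,389,-63,0,0,-0.985,0]]]'
python3 - <<'E'
from h import *
row((.499,-.09,.152),down(-1.737))
row((.491,-.142,.152),down(-1.737))
E
```

```text
t: 3.1
eef_pos: [0.499, -0.0909, 0.2896]
ee_rot: [-3.141, 0.0, -1.738]
force: [-0.8, -0.4, 0.3]
width: 0.0005
gripper_force: 0.0
t 3.1 pos [ 0.499 -0.091  0.29 ] rpy [-3.141  0.    -1.738] -> [ -1.   0. 138.] [-0.     0.    -0.001]
t 3.1 pos [ 0.499 -0.091  0.29 ] rpy [-3.141  0.    -1.738] -> [ 52.  -1. 138.] [-0.     0.    -0.001]
```

```bash
python3 -m jog '[[[0,0,60,0,0,0,0],[0,0,120,0,0,0,0],[0,0,138,0,0,0,0],[0,0,138,0,0,0,0],[20,0,138,0,0,0,0],[30,0,138,0,0,0,0],[37,0,138,0,0,0,0],[44,0,138,0,0,0,0],[51,0,138,0,0,0,0],[58,0,138,0,0,0,0],[65,0,138,0,0,0,0],[72,0,138,0,0,0,0],[79,0,138,0,0,0,0],[86,0,138,0,0,0,0],[93,0,138,0,0,0,0],[100,0,138,0,0,0,0],[107,0,138,0,0,0,0],[114,0,138,0,0,0,0],[114,0,138,0,0,0,0],[114,0,138,0,0,0,0]]]'
python3 - <<'E'
from h import *
img,X=cloud("side"); cv2.imwrite("pics/side1.png",img)
E
```

```text
t: 5.6
eef_pos: [0.4803, -0.2028, 0.1516]
ee_rot: [-3.142, -0.0, -1.737]
force: [0.4, -0.2, -0.2]
width: 0.0005
gripper_force: 0.0
```

View pics/side1.png

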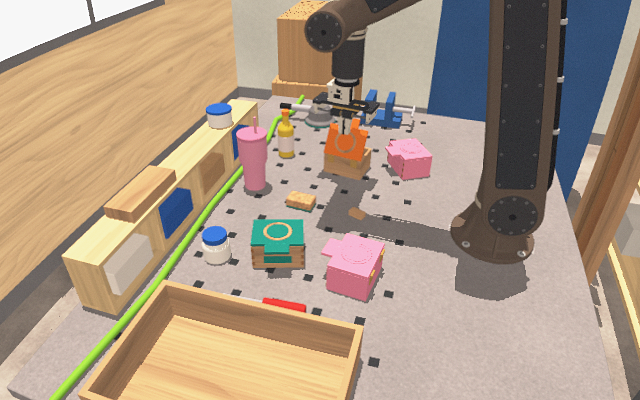

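The orange lid at (345,143) still looks raised, so I'll measure its plane.

```bash
cat >> h.py <<'E'
def olid(name="side"):
    img,X=cloud(name); H,S,V=cv2.split(cv2.cvtColor(img,cv2.COLOR_BGR2HSV))
    o=np.isfinite(X[...,2])&(H>=2)&(H<14)&(S>190)&(X[...,2]>.072)&(np.hypot(X[...,0]-.48,X[...,1]+.19)<.17)
    P=X[o]
    for _ in range(4):
        c=P.mean(0);u,s,vt=np.linalg.svd(P-c,full_matrices=False); n=vt[2]; d=(P-c)@n; P=P[np.abs(d)<max(.004,1.5*d.std())]
    print(name,len(P),"c",c.round(3),"n",n.round(3),"max z",P[:,2].max().round(3),"top",P[P[:,2]>P[:,2].max()-.01].mean(0).round(3)); return img
E
python3 - <<'E'
from h import *
olid();i=olid("scene");cv2.imwrite("pics/s2.png",cv2.resize(i[60:200,180:400],None,fx=3,fy=3))
E
```

```text
side 736 c [ 0.473 -0.213  0.117] n [0.132 0.812 0.569] max z 0.181 top [ 0.453 -0.251  0.176]
scene 1074 c [ 0.482 -0.215  0.112] n [-0.132 -0.772 -0.622] max z 0.174 top [ 0.494 -0.263  0.17 ]
```

View pics/s2.png

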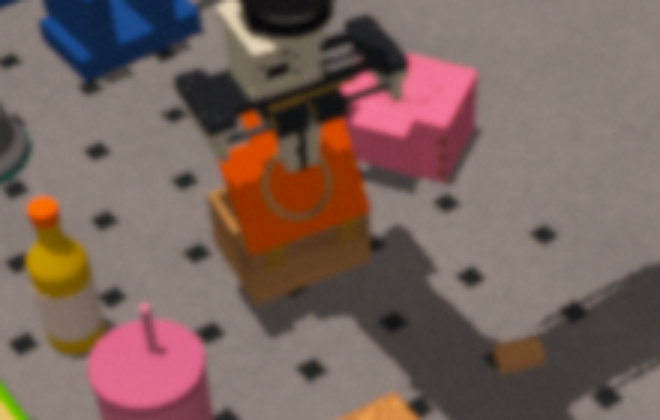

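The lid is falling slowly by itself (damped). I'll retreat upward and check it later. Next I'll work out the tilted pose for getting under the teal tab.

```bash
cat >> h.py <<'E'
ex=np.array([.306,-.952,0]);ey=np.array([.952,.306,0]);ez=np.array([0,0,1.])
def P(f,a,z): return np.array([.549,.239,0])-ex*f+ey*a+ez*z
def tilt(deg):
    T=np.radians(deg); x=ex*np.cos(T)+ez*np.sin(T); z=ex*np.sin(T)-ez*np.cos(T)
    return Ro.from_matrix(np.c_[x,np.cross(z,x),z])
E
python3 -m jog '[[[0,0,-60,0,0,0,0],[0,0,-120,0,0,0,0],[0,0,-150,0,0,0,0],[0,0,-150,0,0,0,0]]]'
python3 - <<'E'
from h import *
olid();olid("scene")
row(P(.2,.01,.3),tilt(0))
row(P(.2,.01,.3),tilt(50))
E
```

```text
t: 6.25
eef_pos: [0.4816, -0.2029, 0.3045]
ee_rot: [-3.136, 0.0, -1.736]
force: [-0.4, 1.0, -0.5]
width: 0.0002
gripper_force: 0.0
side 173 c [ 0.472 -0.204  0.079] n [-0.006 -0.014  1.   ] max z 0.082 top [ 0.472 -0.204  0.079]
scene 1091 c [ 0.475 -0.246  0.078] n [0.001 0.001 1.   ] max z 0.082 top [ 0.475 -0.246  0.078]
t 6.35 pos [ 0.48  -0.202  0.301] rpy [ 3.142  0.    -1.737] -> [-629.   88.    2.] [-0.     0.    -0.477]
t 6.35 pos [ 0.48  -0.202  0.301] rpy [ 3.142  0.    -1.737] -> [-629.   88.    2.] [ 0.208  0.856 -0.446]
```

The orange lid is shut (flat, normal vertical). Moving to the teal box's front.

```bash
python3 -m jog '[[[-629,88,-10,0,0,-0.477,0],[-629,88,-10,0,0,-0.477,0],[-629,88,-10,0,0,-0.477,0],[-629,88,-10,0,0,-0.477,0],[-629,88,-10,0,0,-0.477,0],[-629,88,-10,0,0,-0.477,0],[-629,88,-10,0,0,-0.477,0],[-629,88,-10,0,0,-0.477,0],[-629,88,-10,0,0,-0.477,0],[-629,88,-10,0.208,0.856,-0.446,0],[-629,88,-10,0.208,0.856,-0.446,0],[-629,88,-10,0.208,0.856,-0.446,0],[-629,88,-10,0.208,0.856,-0.446,0],[-629,88,-10,0.208,0.856,-0.446,0],[-629,88,-10,0.208,0.856,-0.446,0],[-629,88,-10,0.208,0.856,-0.446,0],[-629,88,-10,0.208,0.856,-0.446,0],[-629,88,-10,0.208,0.856,-0.446,0]]]'
python3 - <<'E'
from h import *
print(arm.get_state()["q"].round(2))
u=np.array([.766,.643])
row(P(.2,.01,.3),tilt(50))
row(P(.068+.12*.766,.01,.042+.12*.643),tilt(50))
row(P(.068,.01,.042),tilt(50))
cv2.imwrite("pics/s3.png",cloud("side")[0])
E
```

```text
t: 8.6
eef_pos: [0.4978, 0.4315, 0.3129]
ee_rot: [-3.139, -0.87, -1.263]
force: [-0.2, 0.8, 0.3]
width: 0.0004
gripper_force: 0.0
[ 1.26  0.61  0.14  0.48 -1.83 -1.  ]
t 8.6 pos [0.498 0.432 0.313] rpy [-3.139 -0.87  -1.263] -> [-11.   0.   8.] [-0.     0.002 -0.002]
t 8.6 pos [0.498 0.432 0.313] rpy [-3.139 -0.87  -1.263] -> [-123.    0.  155.] [-0.     0.002 -0.002]
t 8.6 pos [0.498 0.432 0.313] rpy [-3.139 -0.87  -1.263] -> [-123.    0.  275.] [-0.     0.002 -0.002]
```

View pics/s3.png

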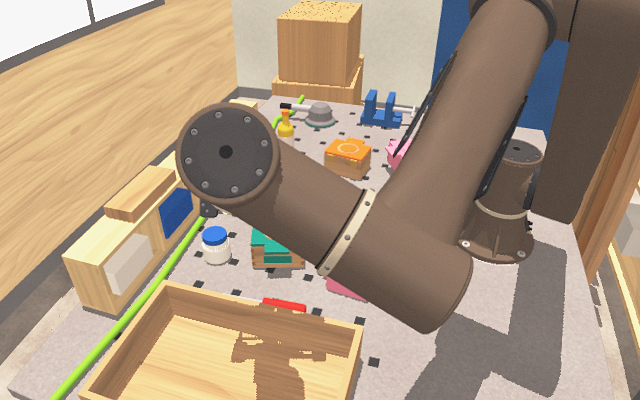

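The tilt was reached and the orange lid is shut at (348,150). Before descending about 0.25 m I'll check how low the arm links hang.

Run:
```python
from h import *
for n in("scene","side"):
    img,X=cloud(n); X0=np.load(n+"0.npy"); p=camera_params(n)
    d=lambda Y:(Y@np.array(p["R"]).T+p["t"])[...,2]
    m=(d(X)<d(X0)-.05)&(X[...,1]>.1)&(X[...,2]>.12)&np.isfinite(X[...,2])
    Q=X[m]; f=-((Q[:,:2]-[.549,.239])@ex[:2]); a=(Q[:,:2]-[.549,.239])@ey[:2]
    for fb in np.arange(0,.7,.1):
      for ab in np.arange(-.5,.2,.1):
        k=(f>=fb)&(f<fb+.1)&(a>=ab)&(a<ab+.1)
        if k.sum()>30: print(n,"f",fb.round(1),"a",ab.round(1),k.sum(),np.percentile(Q[k,2],[1,99]).round(3))
```

```text
scene f 0.1 a -0.0 64 [0.318 0.33 ]
scene f 0.2 a -0.5 487 [0.488 0.555]
scene f 0.2 a -0.4 247 [0.604 0.647]
scene f 0.2 a -0.3 556 [0.586 0.651]
scene f 0.2 a -0.1 1308 [0.337 0.42 ]
scene f 0.2 a -0.0 3265 [0.319 0.448]
scene f 0.2 a 0.1 447 [0.345 0.411]
scene f 0.3 a -0.3 50 [0.572 0.599]
scene f 0.3 a -0.1 308 [0.357 0.526]
scene f 0.3 a -0.0 5251 [0.383 0.528]
scene f 0.4 a -0.0 272 [0.452 0.51 ]
side f 0.2 a -0.5 1981 [0.495 0.694]
side f 0.2 a -0.4 349 [0.637 0.696]
side f 0.2 a -0.3 53 [0.653 0.68 ]
side f 0.2 a -0.0 121 [0.333 0.372]
side f 0.2 a 0.1 49 [0.352 0.376]
side f 0.3 a -0.5 4624 [0.599 0.713]
side f 0.3 a -0.4 3493 [0.61  0.696]
side f 0.3 a -0.3 2505 [0.576 0.678]
side f 0.3 a -0.0 86 [0.35  0.393]
side f 0.4 a -0.4 796 [0.556 0.635]
side f 0.4 a -0.3 7621 [0.521 0.639]
side f 0.4 a -0.2 1501 [0.532 0.592]
side f 0.4 a -0.1 128 [0.561 0.586]
side f 0.4 a -0.0 43 [0.486 0.579]
side f 0.5 a -0.3 2992 [0.493 0.565]
side f 0.5 a -0.2 11128 [0.457 0.562]
side f 0.5 a -0.1 11750 [0.48  0.625]
side f 0.5 a -0.0 5463 [0.527 0.631]
side f 0.6 a -0.3 269 [0.474 0.495]
side f 0.6 a -0.2 2974 [0.434 0.497]
```

Links could come close to the tray wall (0.10 m) at 50° tilt, so I'll use 40° for more clearance.

Run:
```python
from h import *
R=tilt(40)
row(P(.145,.01,.128),R)
row(P(.068,.01,.036),R)
```

```text
t 8.75 pos [0.498 0.432 0.312] rpy [-3.14  -0.872 -1.261] -> [-106.    0.  160.] [-0.    -0.173 -0.001]
t 8.75 pos [0.498 0.432 0.312] rpy [-3.14  -0.872 -1.261] -> [-127.    0.  278.] [-0.    -0.173 -0.001]
```

```bash
python3 -m jog '[[[0,0,0,0,-0.173,0,0],[-40,0,60,0,-0.173,0,0],[-75,0,110,0,-0.173,0,0],[-106,0,160,0,-0.173,0,0],[-106,0,160,0,-0.173,0,0],[-106,0,160,0,-0.173,0,0]]]'
python3 - <<'E'
from h import *
R=tilt(40)
row(P(.068,.01,.036),R)
for n in("scene","side"):
    img,X=cloud(n); X0=np.load(n+"0.npy"); p=camera_params(n)
    d=lambda Y:(Y@np.array(p["R"]).T+p["t"])[...,2]
    m=(d(X)<d(X0)-.03)&(X[...,1]>.1)&(X[...,2]>.1)&np.isfinite(X[...,2])
    Q=X[m]; f=-((Q[:,:2]-[.549,.239])@ex[:2]); a=(Q[:,:2]-[.549,.239])@ey[:2]
    for fb in np.arange(.2,.7,.1):
        k=(f>=fb)&(f<fb+.1)
        if k.sum()>30: print(n,"f",fb.round(1),k.sum(),np.percentile(Q[k,2],[1,50]).round(3))
cv2.imwrite("pics/s4.png",np.vstack([cv2.resize(grab_frame("scene")[0],(480,300)),cv2.resize(img,(480,300))]))
E
```

```text
t: 9.5
eef_pos: [0.5149, 0.3813, 0.1293]
ee_rot: [-3.139, -0.699, -1.261]
force: [-0.7, 0.7, 1.5]
width: 0.0002
gripper_force: 0.0
t 9.5 pos [0.515 0.381 0.129] rpy [-3.139 -0.699 -1.261] -> [ -0.   1. 122.] [-0.002 -0.001 -0.001]
scene f 0.2 8631 [0.181 0.438]
scene f 0.3 10197 [0.316 0.445]
scene f 0.4 1491 [0.401 0.446]
side f 0.2 10621 [0.176 0.583]
side f 0.3 16526 [0.35  0.597]
side f 0.4 20524 [0.358 0.436]
side f 0.5 2122 [0.326 0.369]
```

View pics/s4.png

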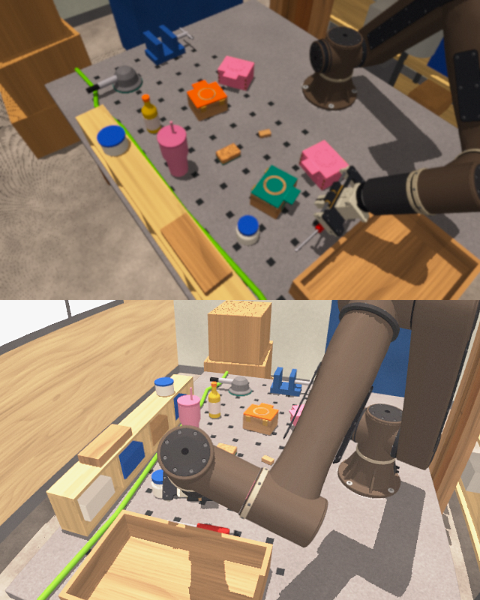

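The gripper is poised in front of the teal tab (scene half, (335,205)), and the links clear the tray by about 0.2 m. Advancing along the tool axis.

```bash
python3 -m jog '[[[0,0,40,0,0,0,0],[0,0,75,0,0,0,0],[0,0,95,0,0,0,0],[0,0,108,0,0,0,0],[0,0,116,0,0,0,0],[0,0,122,0,0,0,0],[0,0,122,0,0,0,0]]]'
python3 - <<'E'
from h import *
R=tilt(40); s=arm.get_state(); print(s["force"].round(2)); C=Ro.from_euler('xyz',s["ee_rot"])
T=np.radians(40); h=np.array([-.05,.0705]); co=np.array([-.0095*np.cos(T),.0095*np.sin(T)])
for ph in list(range(-8,100,6)):
    r=.112; c=h+r*np.array([np.cos(np.radians(ph)),np.sin(np.radians(ph))]); t=c-co
    print(ph,(C.inv().apply(P(t[0],.01,t[1])-s["eef_pos"])*1e3).round(0))
print(s["eef_pos"],P(.068,.01,.036))
img,X=cloud("scene")
H,S,V=cv2.split(cv2.cvtColor(img,cv2.COLOR_BGR2HSV))
m=(H>70)&(H<95)&(S>120)&(X[...,2]>.06)&(abs(X[...,1]-.25)<.12); print(m.sum(),X[m].mean(0),X[m][:,2].max())
cv2.imwrite("pics/s5.png",cv2.resize(img[170:320,300:520],None,fx=3,fy=3))
E
```

```text
t: 10.52
eef_pos: [0.5382, 0.3055, 0.0343]
ee_rot: [-3.141, -0.7, -1.26]
force: [-0.3, 0.0, 0.1]
width: 0.0004
gripper_force: 0.0
[-0.29  0.01  0.06]
-8 [  8.   0. -12.]
-2 [ 15.   0. -22.]
4 [ 23.   0. -30.]
10 [ 31.   0. -38.]
16 [ 41.   0. -46.]
22 [ 51.   0. -52.]
28 [ 61.   0. -56.]
34 [ 72.   0. -60.]
40 [ 84.   0. -63.]
46 [ 95.   0. -64.]
52 [107.   0. -64.]
58 [119.   0. -63.]
64 [130.   0. -61.]
70 [141.   0. -58.]
76 [152.   0. -53.]
82 [163.   0. -47.]
88 [172.   0. -41.]
94 [181.   0. -33.]
[0.53822884 0.30551589 0.03434786] [0.537712 0.306796 0.036   ]
1778 [0.54903718 0.25063087 0.07846394] 0.11647457047685285
```

View pics/s5.png

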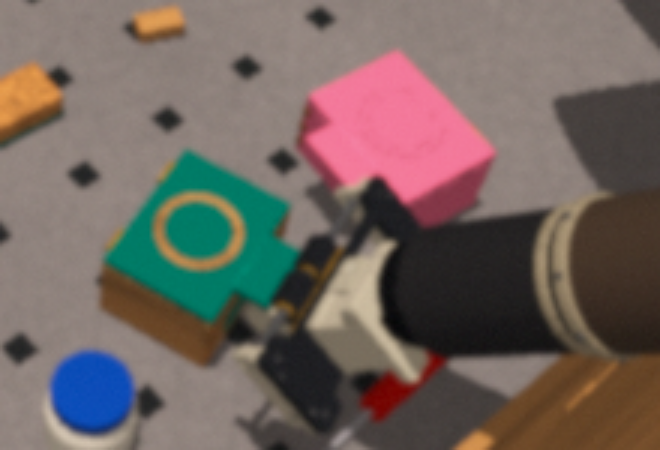

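The fingertips are under the tab's edge at (285,280) in the crop, and the force is zero. Lifting the first half of the arc.

```bash
python3 -m jog '[[[8,0,-12,0,0,0,0],[15,0,-22,0,0,0,0],[23,0,-30,0,0,0,0],[31,0,-38,0,0,0,0],[41,0,-46,0,0,0,0],[51,0,-52,0,0,0,0],[61,0,-56,0,0,0,0],[61,0,-56,0,0,0,0]]]'
python3 - <<'E'
from h import *
img,X=cloud("scene")
H,S,V=cv2.split(cv2.cvtColor(img,cv2.COLOR_BGR2HSV))
m=(H>70)&(H<95)&(S>120)&(X[...,2]>.06)&(abs(X[...,1]-.25)<.15)&(abs(X[...,0]-.55)<.15)
Q=X[m];c=np.median(Q,0);u,s,vt=np.linalg.svd(Q-c,full_matrices=False);print(len(Q),vt[2],c,Q[:,2].max())
E
```

```text
t: 11.58
eef_pos: [0.5417, 0.2951, 0.1172]
ee_rot: [-3.14, -0.699, -1.261]
force: [0.3, 0.5, -0.4]
width: 0.0005
gripper_force: 0.2
1394 [ 0.16560767 -0.4995108   0.85033115] [0.55253233 0.24368203 0.11340241] 0.14838190784791658
```

The lid is at about 32° and rising as planned. Continuing over the top.

```bash
python3 -m jog '[[[11,0,-4,0,0,0,0],[23,0,-7,0,0,0,0],[34,0,-8,0,0,0,0],[46,0,-8,0,0,0,0],[58,0,-7,0,0,0,0],[69,0,-5,0,0,0,0],[80,0,-2,0,0,0,0],[91,0,3,0,0,0,0],[102,0,9,0,0,0,0],[108,0,12,0,0,0,0],[114,0,17,0,0,0,0],[120,0,23,0,0,0,0],[126,0,29,0,0,0,0],[126,0,29,0,0,0,0],[126,0,29,0,0,0,0]]]'
cat >> h.py <<'E'
def tlid():
  for n in("scene","side"):
    img,X=cloud(n)
    H,S,V=cv2.split(cv2.cvtColor(img,cv2.COLOR_BGR2HSV))
    m=(H>70)&(H<95)&(S>120)&(X[...,2]>.075)&(abs(X[...,1]-.2)<.2)&(abs(X[...,0]-.55)<.15)
    Q=X[m]
    for _ in range(4):
        c=Q.mean(0);u,s,vt=np.linalg.svd(Q-c,full_matrices=False);d=(Q-c)@vt[2];Q=Q[abs(d)<max(.004,1.5*d.std())]
    v=vt[2]*np.sign(vt[2]@ex) ;print(n,len(Q),"angle",np.degrees(np.arctan2(v@ex,v[2])).round(1),v.round(3),c.round(3),Q[:,2].max().round(3))
  return img
E
python3 -c "
from h import *
tlid()"
```

```text
t: 13.5
eef_pos: [0.5767, 0.1858, 0.1754]
ee_rot: [-3.142, -0.7, -1.26]
force: [0.7, 1.3, -0.3]
width: 0.0001
gripper_force: 0.0
scene 686 angle 109.6 [ 0.282 -0.899 -0.336] [0.593 0.172 0.147] 0.196
side 1352 angle 110.2 [ 0.284 -0.894 -0.345] [0.566 0.175 0.113] 0.193
```

The teal lid is at its 110° stop. Backing off along the tool axis, then verifying.

```bash
python3 -m jog '[[[-10,0,-30,0,0,0,0],[-10,0,-80,0,0,0,0],[-10,0,-130,0,0,0,0],[-10,0,-150,0,0,0,0],[-10,0,-150,0,0,0,0],[-10,0,-150,0,0,0,0],[-10,0,-150,0,0,0,0],[-10,0,-150,0,0,0,0]]]'
python3 - <<'E'
from h import *
tlid();olid("side");img=olid("scene");cv2.imwrite("pics/s6.png",img);print(arm.get_state()["force"].round(2))
E
```

```text
t: 14.6
eef_pos: [0.5448, 0.2843, 0.2831]
ee_rot: [3.14, -0.701, -1.26]
force: [-0.1, -0.4, 0.3]
width: 0.0001
gripper_force: 0.0
scene 1377 angle 110.2 [ 0.282 -0.895 -0.345] [0.575 0.171 0.133] 0.194
side 1808 angle 110.1 [ 0.283 -0.895 -0.343] [0.57  0.171 0.126] 0.194h.py:21: RuntimeWarning: Mean of empty slice.
  c=P.mean(0);u,s,vt=np.linalg.svd(P-c,full_matrices=False); n=vt[2]; d=(P-c)@n; P=P[np.abs(d)<max(.004,1.5*d.std())]
  ret = um.true_divide(
Traceback (most recent call last):
  File "h.py", line 21, in olid
    c=P.mean(0);u,s,vt=np.linalg.svd(P-c,full_matrices=False); n=vt[2]; d=(P-c)@n; P=P[np.abs(d)<max(.004,1.5*d.std())]
                                                                 ~~^^^
IndexError: index 2 is out of bounds for axis 0 with size 0
```

The arm hides the orange box from the side camera, so I'll check from the scene camera only.

Run:
```python
from h import *
img=olid("scene");cv2.imwrite("pics/s6.png",img);print(arm.get_state()["force"].round(2))
```

```text
scene 1045 c [ 0.474 -0.245  0.078] n [ 0.002 -0.001  1.   ] max z 0.082 top [ 0.474 -0.245  0.078]
[ 0.08 -0.22 -0.98]
```

View pics/s6.png

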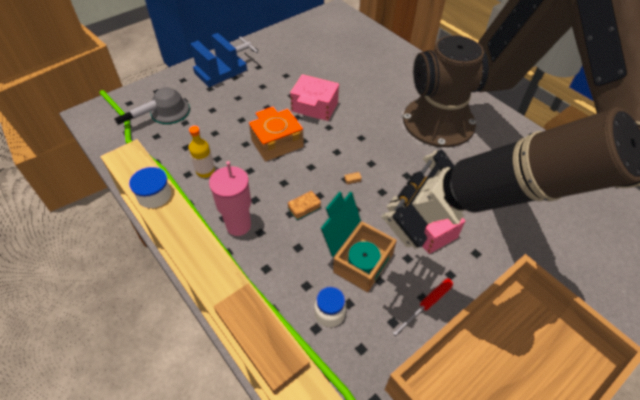

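The orange lid is shut at (276,125), the teal lid leans open at (342,222), everything else is in place, and the gripper is free. Handing in.

```bash
python3 -c "
from station import arm
print(arm.job_done())"
```

```text
the job is handed in; nothing more can be done
None
```

The job is handed in: the orange lid is shut, the teal lid leans open by itself at its 110° stop, nothing else on the bench looks moved and the gripper is clear; no verdict was returned.

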